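Snap the cover onto a coil housing and keep it pressed home

TASK

Pick the white cover out of the blue parts tray, lower it level over the two brass pins of the coil housing in the aluminium nest, and press it straight down past both orange spring catches until they snap over it. Keep pressing so that the cover stays fully home on the black housing rim with its sealing strip squeezed, and finish like that, still holding it down. Leave the tape roll, the bobbin and the jar alone.

Things in the scene. Friction and masses are not known exactly. Their poses are not given: they have to be found in the camera images.
- cover_center (a point): Loose white cover, ~130 g: plate 112 (x) x 68 (y) x 4 mm, on top in the middle a grip rib 48 (x) x 14 (y) x 30 mm tall; two 11 mm through holes at x = -40 and +40 mm, y = 0. Lies rib up on the tray's floor. Point: its centre, 17 mm above its underside, 13 above the plate's top face. z up. A half turn about z makes no difference. Fingertips may press on the plate beside the rib.
- seat (a point): Centre of the black housing's rim plane, 40 mm above the bench; x along the line of the pins, z up. Two fixed brass pins, 8 mm diameter, at x = -40 and +40 mm, y = 0: full width up to 22 mm above this point, tapering to tips at 30 mm. The orange catches stand at x = -59 and +59 mm, tops 20 mm above it. Cover fully home: underside at this height, its centre 17 mm above it.
- nest: Fixed aluminium base plate 176 (x) x 104 (y) x 10 mm, origin at the centre of its underside, carrying the open-topped black housing 112 (x) x 68 (y) mm, rim 40 mm above the origin, with a copper coil, the brass pins and the orange catches.
- catch_a (a joint): Outward travel (m) of the sprung catch at the seat's +x end: 0 at rest and again once snapped over the cover, 0.003 pushed aside. A cover on the pins first rests on both noses, underside about 14 mm above the rim; the push needed climbs to about 15 N at about 9 mm, then drops suddenly to almost nothing, and by about 3 mm the catches have snapped back over the plate.
- catch_b (a joint): The same for the catch at the seat's -x end.
- strip (a joint): Downward travel (m) of the black sprung sealing strip inside the rim: 0 = free, top 3 mm above the rim; 0.003 = squeezed level with the rim. Spring 2 N per mm, 2 N to start, 8 N when level; it lifts a snapped-in cover about 2.5 mm off the rim again if the pressing stops.
- tray: Fixed blue tray 190 (x) x 150 (y) mm, walls 20 mm high, walls and floor 4 mm thick, open on top; origin at the centre of its underside. The cover lies in it.
- tape: Loose yellow tape roll lying flat, 84 mm across, 20 mm high; origin at the centre of its underside. Leave alone.
- bobbin: Loose copper-coloured bobbin, 44 mm across, 42 mm high, standing; origin at the centre of its underside. Leave alone.
- jar: Loose amber jar with black cap, 48 mm across, 55 mm high, standing; origin at the centre of its underside. Leave alone.
Not all that is in view belongs to the job. Several things look just like the part that bears cover_center: the one meant starts farthest to the robot's left.

How it is judged:
By the outcome, as a careful person would: the job done as asked, in the order asked, and still so for the second after the job is handed in, while the arm keeps its last pose, push and grip.
It also fails if it takes over 54 s, if anything falls off the work surface, if the arm or the gripper's body presses on something with over 40 N, if the wrist force passes 120 N, or if a joint passes its speed limit or range.

ROBOT

A 6-joint arm with a two-finger parallel gripper is mounted at the origin on the work surface. World frame = base frame: x ahead of the robot, y to its left, z up, the work surface at z = 0. Lengths are in mm, angles in rad, forces in N, time in s.
With the tool pointing down it reaches from about 300 to 775 mm from the base axis. Payload 14.6 kg.
Tool frame: the origin (TCP) lies on the centre line of the jaws, within the pads' length; the fingertips stand manip.tcp_to_tips ahead of it and the grasp point (between the pads) lies 5 mm behind it (manip.tcp_to_tips is the distance from the TCP to the fingertips, in mm); z points along the fingers, y is the direction in which the jaws open and shut (so a half turn about z gives the same grasp; the last joint's range is limited). The gripper opens to 94 mm and grips with 3 to 60 N. Pads are 16 mm wide; open, the fingers measure 119 mm over their backs; the gripper's body (75 mm by 177 mm) begins 78 mm behind the grasp point.
Start: joints at [1.124, 0.3, 1.521, -0, 1.321, -0.067], TCP at [203.901, 510.797, 219.446] pointing down, gripper open.
Joint ranges: [-3.03, 3.03], [-0.79, 2.21], [0.23, 2.52], [-1.04, 4.18], [0, 3.07], [-2.55, 2.55]. Speed limits (rad/s): [2.22, 2.22, 2.57, 3.14, 3.14, 3.14].

INTERFACE

Orientations are given as [roll, pitch, yaw] about the fixed x, y, z axes, in that order (R = Rz(yaw) Ry(pitch) Rx(roll)).
In Python, from cell import manip, optics, workorder gives the robot as it stands. The module is installed in compiled form; this text tells all that it offers.
- The arm moves only by the tool jog_arm, never from a script. Its argument "deltas" is text: rows parted by semicolons, each of 5 numbers parted by spaces: the shift along the tool's x, y, z in mm, then the turn about the tool's z in rad, then the finger opening in mm, from 0 to 94. In form: tx ty tz twist grip; .... A call has exactly 10 rows; each row is the pose to reach, as a shift and turn from the pose commanded when the call began, along the tool's axes at that moment; what a row does not reach only later rows make up. A row lasts 1/8 s, in which the tool goes at most 62.5 mm and 10.7 degrees, less where a joint would pass 70% of its speed; a pose out of reach is approached as far as the arm can. A call with a gripper value outside its range is refused whole. The fingers move at their own pace and stop on an object; "squeeze" is the grip in N (left out, the last holds). Time passes only in rows, so rows that repeat a pose let the fingers close, or fill a call up. It gives the time, the measured TCP pose, the force and the opening at its end, in the units of the state.
- manip.read_state(): the state, without advancing time (a new reading comes with each control period).
- optics.camera(name): name is "scene" or "top" or "wrist"; returns (picture, depth): 384x512x3 uint8, red, green, blue; 384x512 float32, mm along the optical axis (not along the pixel's ray), 0 where there is no reading.
- optics.get_calibration(name): a dict with "intrinsics" (3x3 intrinsics, pixels), "dist_coeffs" ([k1, k2, p1, p2, k3] as OpenCV has them; the pictures are not rectified), "R" (3x3) and "t" (3): a world point X has camera coordinates R X + t; the wrist camera has in their place "hand_eye" (4x4, takes a point from camera to tool coordinates, whose origin is the TCP and whose axes are the flange's). Camera axes: x right, y down, z forward; pixel columns grow to the right and rows downward; lengths in mm; the calibration is good to about 2 mm. A picture is of the moment at which its call begins: read the wrist's pose just before it. get_calibration takes no time and is no camera call.
- workorder.sign_off(): hands the job in, once; it reports no verdict.
The state is a dict: "clock": time; "joints": joint angles; "qd": joint speeds; "effort": joint torques, N m; "eef_pos": TCP position; "eef_rot": TCP orientation; "wrist_force": force on the tool from outside, world axes, zero at the start; "moment": the same for the moment, N m; "finger_gap": finger opening in mm.
Only numpy, scipy, OpenCV 4.12 (cv2) and the standard library are available. Lean on these libraries where they do the work, as an engineer would, in place of code of your own. Each camera call takes 0.05 s, during which the arm holds its last target.

## Working session

There is one attempt and no reset: what is moved stays moved. The work goes in short steps, Python scripts to look and compute and a tool call to move; the robot and the scene stay as the last step left them, time stands still between calls to the robot, and variables do not carry over. Pictures are saved under pics/ and viewed, and the job is handed in when it is done.

Besides the shell and the picture viewer there is one more tool, called after "Request:" as name(argument=value, ...), one argument or row to a line, values as JSON. jog_arm: Moves the arm, as the interface text tells. Its arguments: {"type":"object","properties":{"deltas":{"type":"string"},"squeeze":{"type":"number"}},"required":["deltas"]}

```bash
mkdir -p pics; ls
cat > h.py <<'E'
import numpy as np, cv2
from cell import manip, optics, workorder
def save(n,im): cv2.imwrite('pics/'+n+'.png',cv2.cvtColor(im,cv2.COLOR_RGB2BGR))
def ray(c,uv,T=None):
    """rays origin, dir in world. T = tool pose 4x4 for wrist"""
    K=np.array(c['intrinsics'],float);d=np.array(c['dist_coeffs'],float)
    p=cv2.undistortPoints(np.array(uv,float).reshape(-1,1,2),K,d).reshape(-1,2)
    v=np.c_[p,np.ones(len(p))]
    if T is None:
        R=np.array(c['R']);t=np.array(c['t']);return -R.T@t, v@R
    M=T@np.array(c['hand_eye']);return M[:3,3], v@M[:3,:3].T
def onz(c,uv,z,T=None):
    o,v=ray(c,uv,T); return o+v*((z-o[2])/v[:,2])[:,None]
def toolT(s):
    from scipy.spatial.transform import Rotation as Ro
    T=np.eye(4);T[:3,:3]=Ro.from_euler('xyz',s['eef_rot']).as_matrix();T[:3,3]=s['eef_pos'];return T
E
python3 - <<'E'
from h import *
s=manip.read_state();print(s);print(manip.tcp_to_tips)
for n in ['top','scene','wrist']:
    im,d=optics.camera(n);save(n+'0',im);np.savez('pics/'+n+'0.npz',im=im,d=d)
    print(n,optics.get_calibration(n))
E
```

```text
pics
{'clock': 0.0, 'joints': array([ 1.12441186e+00,  3.00483033e-01,  1.52157207e+00,  1.30067321e-05,
        1.32069069e+00, -6.66059063e-02]), 'qd': array([-1.42224083e-03, -2.47672696e-04, -4.37675716e-05, -1.01914590e-03,
       -2.64045634e-03, -6.89024356e-04]), 'effort': array([-3.03644221e-03, -5.31812239e+01, -3.52721035e+01,  7.08875502e-02,
        2.44569022e-02, -7.80450205e-05]), 'eef_pos': array([203.7917217 , 510.59198831, 218.88358573]), 'eef_rot': array([-3.14044291e+00, -8.93195342e-05,  2.76181081e+00]), 'wrist_force': array([ 0.38370035, -0.43088938,  0.21684137]), 'moment': array([ 0.04087318, -0.00600632,  0.03123956]), 'finger_gap': 93.7844883923098}
14.0
top {'intrinsics': array([[365.79721711,   0.        , 251.70879881],
       [  0.        , 365.79721711, 195.41937558],
       [  0.        ,   0.        ,   1.        ]]), 'dist_coeffs': array([-0.0370043,  0.       ,  0.       ,  0.       ,  0.       ]), 'R': array([[-0.00433086, -0.99997323, -0.00589773],
       [-0.97775418,  0.00547132, -0.20968266],
       [ 0.20970932,  0.00485842, -0.97775171]]), 
[... 447 characters left out ...]
11796, -0.86504873]]), 't': array([-117.3805823 , -499.87459553, 1606.85654124])}
wrist {'intrinsics': array([[332.39155718,   0.        , 257.03284082],
       [  0.        , 332.39155718, 190.83809954],
       [  0.        ,   0.        ,   1.        ]]), 'dist_coeffs': array([-0.02587149,  0.        ,  0.        ,  0.        ,  0.        ]), 'hand_eye': array([[-3.38143813e-04, -9.68719360e-01, -2.48158594e-01,
         7.11810158e+01],
       [ 9.99999828e-01, -2.08777266e-04, -5.47622283e-04,
         3.20503783e-01],
       [ 4.78682435e-04, -2.48158736e-01,  9.68719264e-01,
        -1.64906839e+02],
       [ 0.00000000e+00,  0.00000000e+00,  0.00000000e+00,
         1.00000000e+00]])}
```

View pics/top0.png

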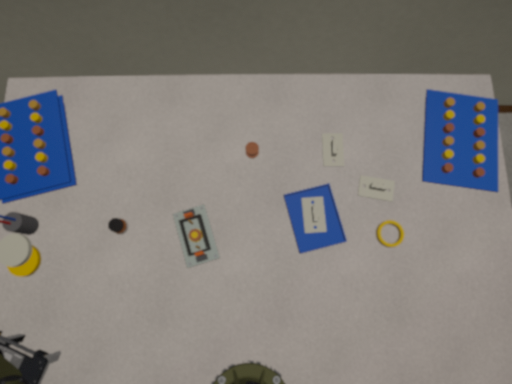

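View pics/scene0.png

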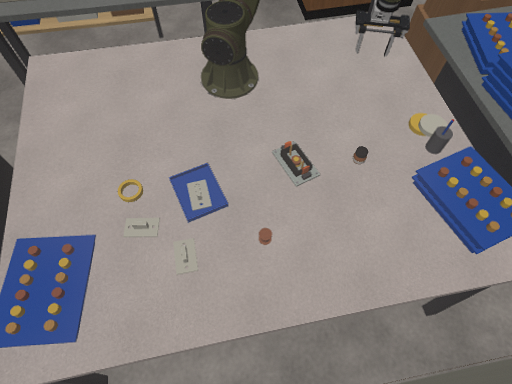

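View pics/wrist0.png

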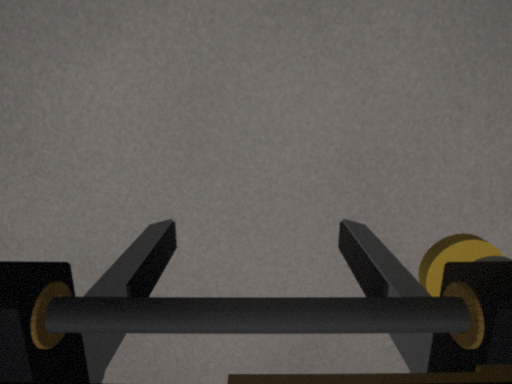

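Three covers look alike in the top view: (314,215) in the tray, (333,149) and (377,188) on the bench. The one in the tray looks farthest left (+y). I'll check that and measure it together with the nest.

Run:
```python
from h import *
im=np.load('pics/top0.npz')['im'];d=np.load('pics/top0.npz')['d'];c=optics.get_calibration('top')
print(onz(c,[(314,215),(333,149),(377,188)],4).round(0))
a=cv2.resize(im[175:260,275:360],None,fx=6,fy=6,interpolation=cv2.INTER_CUBIC)
b=cv2.resize(im[195:280,155:240],None,fx=6,fy=6,interpolation=cv2.INTER_CUBIC)
save('crop_top',np.hstack([a,b])[:600,:800] if 0 else cv2.resize(np.hstack([a,b]),(800,400)))
im2=np.load('pics/scene0.npz')['im']
a=cv2.resize(im2[155:225,160:240],(400,350),interpolation=cv2.INTER_CUBIC)
b=cv2.resize(im2[130:200,255:335],(400,350),interpolation=cv2.INTER_CUBIC)
save('crop_scene',np.hstack([a,b]))
```

```text
[[ 560. -207.    4.]
 [ 778. -278.    4.]
 [ 646. -413.    4.]]
```

View pics/crop_top.png

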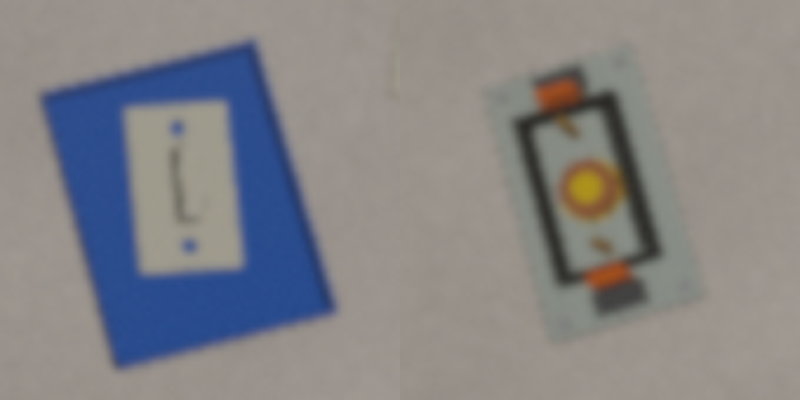

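View pics/crop_scene.png

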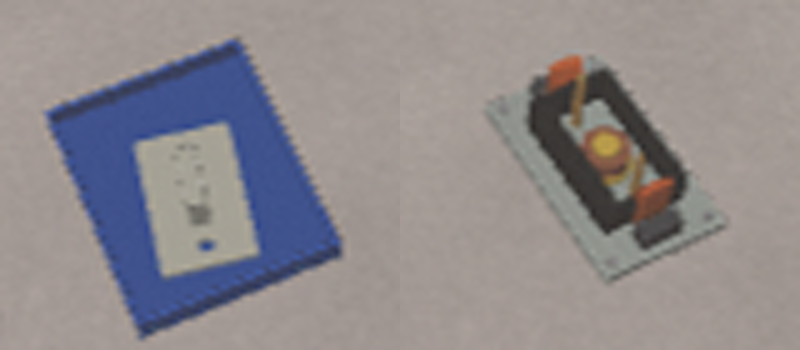

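```bash
cat > cov.py <<'E'
from h import *
def blobs(mask,amin,amax):
    n,l,st,ce=cv2.connectedComponentsWithStats(mask.astype(np.uint8))
    return [(ce[i],st[i,4],l==i) for i in range(1,n) if amin<=st[i,4]<=amax]
def rect(pts):
    r=cv2.minAreaRect(np.array(pts[:,:2],np.float32)); return r
E
python3 - <<'E'
from cov import *
im=np.load('pics/top0.npz')['im'];c=optics.get_calibration('top')
hsv=cv2.cvtColor(im,cv2.COLOR_RGB2HSV)
sub=np.zeros(im.shape[:2],bool);sub[185:255,283:348]=1
blue=cv2.inRange(hsv,(105,100,40),(130,255,255))>0
t=[b for b in blobs(blue&sub,200,9999)]
cn,_=cv2.findContours(t[0][2].astype(np.uint8),cv2.RETR_EXTERNAL,cv2.CHAIN_APPROX_NONE)
print('tray',t[0][:2],rect(onz(c,cn[0][:,0],20)))
hull=cv2.fillPoly(np.zeros(im.shape[:2],np.uint8),[cv2.erode(np.uint8(1),None) if 0 else cn[0]],1)>0
w=hull&~blue
bs=blobs(w,300,5000)
for b in bs:
    cn,_=cv2.findContours(b[2].astype(np.uint8),cv2.RETR_EXTERNAL,cv2.CHAIN_APPROX_NONE)
    # half pixel grow: use mask upscaled
    print('cover',b[0],b[1],rect(onz(c,cn[0][:,0],8)))
    h=blobs(cv2.fillPoly(np.zeros(im.shape[:2],np.uint8),[cn[0]],1).astype(bool)&blue,1,40)
    print([(x[0],onz(c,[x[0]],8)[0].round(1)) for x in h if x[1]>0])
org=cv2.inRange(hsv,(3,160,90),(14,255,255))>0
sub=np.zeros_like(sub);sub[200:270,165:225]=1
for b in blobs(org&sub,5,300): print('org',b[0],b[1],onz(c,[b[0]],58)[0].round(1))
blk=(im.max(2)<70)&sub
for b in blobs(blk,60,3000):
    cn,_=cv2.findContours(b[2].astype(np.uint8),cv2.RETR_EXTERNAL,cv2.CHAIN_APPROX_NONE)
    print('rim',b[0],b[1],rect(onz(c,cn[0][:,0],40)))
E
```

```text
tray (array([314.68349818, 219.83914628]), np.int32(1921)) ((549.071044921875, -204.45713806152344), (184.78079223632812, 146.2921600341797), 13.957308769226074)
cover [313.45730994 214.44093567] 855 ((561.7507934570312, -204.2737579345703), (117.29820251464844, 72.88082885742188), 3.789625644683838)
[]
org [188.32258065 214.83870968] 31 [553.7 180.3  58. ]
org [198.80769231 252.96153846] 26 [439.9 145.8  58. ]
rim [202.12264151 229.95283019] 106 ((506.3746032714844, 139.48965454101562), (111.55583953857422, 32.079811096191406), 29.83350372314453)
rim [185.03448276 235.50574713] 87 ((489.88946533203125, 190.44012451171875), (108.32645416259766, 22.233552932739258), 8.432255744934082)
```

The cover meant is the one at (314,215). It's at y≈-204, while the others are at -278 and -413, and it's the only one in the tray, as the task says. Next I'll view the nest with the wrist camera on the way there.

```bash
cat >> h.py <<'E'
def plan(target,yaw,cur=None):
    s=manip.read_state();T=toolT(s)
    D=T[:3,:3].T@(np.array(target)-T[:3,3])
    y=np.arctan2(T[1,0],T[0,0]); tw=-((yaw-y+np.pi/2)%np.pi-np.pi/2)
    tw=-((yaw-y+np.pi)%(2*np.pi)-np.pi)
    print('clock',s['clock'],'pos',T[:3,3].round(1),'rot',np.array(s['eef_rot']).round(4),'F',s['wrist_force'].round(1),'gap',s['finger_gap'])
    print('tool delta',D.round(1),'twist',round(tw,3))
E
python3 -c "
from h import *
plan([497,163,180],3.437)"
```

```text
clock 0.15 pos [203.9 510.6 219. ] rot [-3.1408 -0.      2.7618] F [-0.  -0.5 -0.2] gap 93.70289505206334
tool delta [-401.1 -214.1   39.2] twist -0.675
```

Request:
jog_arm(
  deltas="-40 -21 4 -0.07 94; -90 -48 9 -0.16 94; -141 -75 14 -0.25 94; -191 -102 19 -0.34 94; -241 -129 24 -0.43 94; -291 -156 29 -0.52 94; -341 -183 34 -0.6 94; -381 -204 38 -0.66 94; -401 -214 39 -0.675 94; -401 -214 39 -0.675 94",
)

```text
clock: 1.4
eef_pos: [497.4, 162.4, 180.0]
eef_rot: [3.142, -0.001, -2.848]
wrist_force: [-0.6, -0.2, -0.3]
finger_gap: 94.0
```

Run:
```python
from h import *
s=manip.read_state();im,d=optics.camera('wrist');save('w1',im);np.savez('pics/w1.npz',im=im,d=d,T=toolT(s))
print(s['eef_pos'],s['eef_rot'],s['qd'].round(3))
plan([562,-204,150],3.208)
```

```text
[497.38867157 162.40710199 179.98657007] [ 3.14157742e+00 -8.27131468e-04 -2.84847460e+00] [ 0.042 -0.018  0.018  0.005  0.001  0.031]
clock 1.45 pos [496.8 163.2 180.1] rot [ 3.1414e+00 -8.0000e-04 -2.8478e+00] F [ 0.1 -0.7  0.6] gap 93.63156292694217
tool delta [  44.  -370.4   30.1] twist 0.227
```

View pics/w1.png

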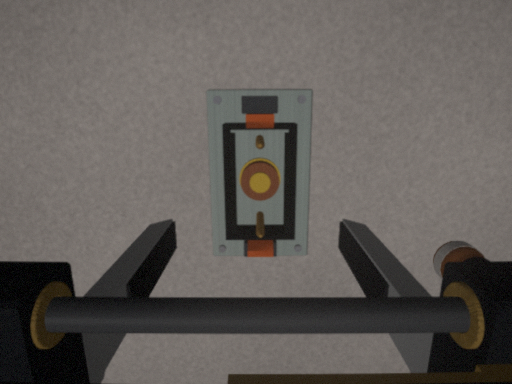

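```bash
cat > nest.py <<'E'
from cov import *
def run(f):
    z=np.load(f);im,d,T=z['im'],z['d'],z['T'];c=optics.get_calibration('wrist')
    M=T@np.array(c['hand_eye'])
    hsv=cv2.cvtColor(im,cv2.COLOR_RGB2HSV)
    # world height map
    vv,uu=np.mgrid[0:384,0:512];K=c['intrinsics']
    P=cv2.undistortPoints(np.c_[uu.ravel(),vv.ravel()].astype(float).reshape(-1,1,2),K,c['dist_coeffs']).reshape(-1,2)
    X=(np.c_[P,np.ones(len(P))]*d.reshape(-1,1))@M[:3,:3].T+M[:3,3];X=X.reshape(384,512,3);X[d==0]=np.nan
    return im,hsv,X,c,T
E
python3 - <<'E'
from nest import *
im,hsv,X,c,T=run('pics/w1.npz')
sub=np.zeros((384,512),bool);sub[80:262,200:320]=1
print('bench z',np.nanmedian(X[20:70,200:300,2]),'plate z',np.nanmedian(X[110:240,212:220,2]))
dark=(im.max(2)<50)&sub
for b in blobs(dark,300,20000):
    cn,_=cv2.findContours(b[2].astype(np.uint8),cv2.RETR_EXTERNAL,cv2.CHAIN_APPROX_NONE)
    print('rim',b[0],b[1],cv2.boundingRect(cn[0]),np.nanmedian(X[b[2]][:,2]))
rim=sub&(abs(X[...,2]-40)<4)&(im.max(2)<70)
pts=X[rim];print('rim depth',len(pts),cv2.minAreaRect(pts[:,:2].astype(np.float32)),np.median(pts[:,2]))
org=(cv2.inRange(hsv,(3,170,90),(12,255,255))>0)&sub
for b in blobs(org,30,3000):
    p=X[b[2]];top=p[p[:,2]>np.nanpercentile(p[:,2],85)]
    print('org',b[0],b[1],'z',np.nanpercentile(p[:,2],[5,50,95]),onz(c,[b[0]],60,T)[0])
pin=sub&(X[...,2]>50)&~org
for b in blobs(pin,5,2000):
    p=X[b[2]];print('high',b[0],b[1],p[:,2].max(),p[np.argmax(p[:,2])],np.median(p,0))
edge=cv2.resize(im[85:265,200:320],None,fx=4,fy=4,interpolation=cv2.INTER_CUBIC)[:600]
save('w1c',edge)
# brightness profile
g=im.max(2).astype(int);print(g[150,215:310]);print(g[112:260,232]);
E
```

```text
bench z -0.3178055741824437 plate z 9.630309933132452
rim [259.68598589 188.04967801] 3261 (223, 123, 74, 121) 39.88514568617961
rim depth 2969 ((492.748046875, 163.2784423828125), (121.6728744506836, 67.69808959960938), 17.04648780822754) 40.13919327598336
org [259.64619883 120.16081871] 342 z [50.93118267 58.39632118 60.21637749] [439.76326148 147.0328084   60.        ]
org [261.75336323 250.65470852] 223 z [53.8444188  58.56182184 59.87251798] [552.64714708 183.34315402  60.        ]
high [246.07142857 119.57142857] 14 59.623869731495404 [442.17019649 135.7783674   59.62386973] [442.57231855 135.89151417  58.14479684]
high [273.46666667 117.26666667] 15 59.920051833782566 [434.82600375 157.24533144  59.92005183] [434.05019519 157.57348526  58.83208879]
high [259.85185185 143.2962963 ] 81 71.15164675516809 [459.21405722 153.15962421  71.15164676] [457.45003664 152.53142919  64.93283137]
high [260.16666667 230.1875    ] 96 70.8298511756849 [535.27703352 175.35228649  70.82985118] [532.71470538 175.68402568  62.90997271]
high [258.60625 246.60625] 160 60.59143087535131 [554.79278763 
[... 356 characters left out ...]
 28
  30  30  35  34  30  30  29  33  33  56  90 112 111 114 113 114 115 114
 115 113 113 109 103]
[112 114 112 111 115 113 112 115 111 109  83  47  32  31  29  31  37  59
  93 107  80  44  31  25  30  26  32  33  31  28  29  30  33  26  33  27
  30  30  29  36  31  29  27  27  33  30  27  34  30  34  35  32  32  31
  30  33  30  29  32  29  34  31  34  34  27  29  31  30  36  31  29  29
  33  23  30  26  31  32  22  29  27  29  29  28  31  33  34  33  30  27
  28  27  34  25  27  29  28  32  30  32  30  29  30  30  30  27  25  27
  32  29  32  31  31  28  32  27  33  28  36  31  30  29  27  31  24  28
  31  51  96 113 112 113 112 115 114 112 111 112 114 115 112 112 114 111
 119 120 120 120]
```

Request:
jog_arm(
  deltas="4 -37 3 0.02 94; 9 -77 6 0.05 94; 14 -122 10 0.08 94; 20 -167 14 0.11 94; 25 -212 18 0.14 94; 30 -257 22 0.17 94; 36 -302 26 0.2 94; 40 -342 29 0.22 94; 44 -371 30 0.227 94; 44 -371 30 0.227 94",
)

```text
clock: 2.7
eef_pos: [562.8, -204.6, 150.2]
eef_rot: [3.141, -0.0, -3.075]
wrist_force: [-0.4, 0.3, 0.0]
finger_gap: 94.1
```

Run:
```python
from h import *
optics.camera('top')
s=manip.read_state();im,d=optics.camera('wrist');save('w2',im);np.savez('pics/w2.npz',im=im,d=d,T=toolT(s))
print(s['eef_pos'],s['eef_rot'],s['qd'].round(3))
```

```text
[ 562.78002298 -203.55618425  150.27189389] [ 3.14119829e+00 -3.54149890e-04 -3.07357280e+00] [ 0.022 -0.014  0.012 -0.    -0.002  0.002]
```

View pics/w2.png

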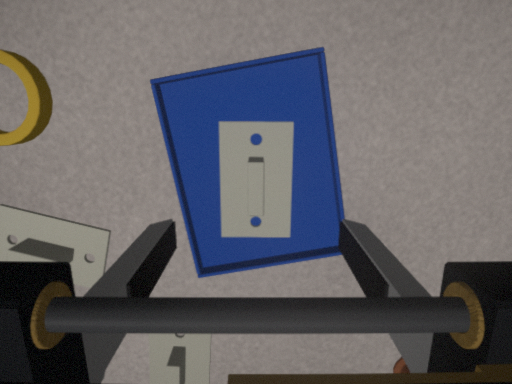

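View pics/w1c.png

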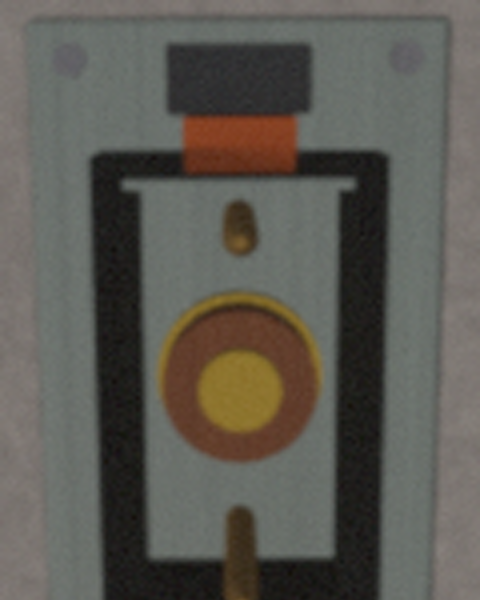

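Run:
```python
from nest import *
im,hsv,X,c,T=run('pics/w2.npz')
sub=np.zeros((384,512),bool);sub[110:250,205:305]=1
blue=(cv2.inRange(hsv,(105,100,30),(130,255,255))>0)
w=blobs(~blue&sub,2000,20000)[0]
cn,_=cv2.findContours(w[2].astype(np.uint8),cv2.RETR_EXTERNAL,cv2.CHAIN_APPROX_NONE)
print(w[0],w[1],cv2.minAreaRect(onz(c,cn[0][:,0],8,T)[:,:2].astype(np.float32)))
fill=cv2.fillPoly(np.zeros((384,512),np.uint8),[cn[0]],1)>0
h=[]
for b in blobs(fill&~w[2],30,500):
    p=onz(c,[b[0]],8,T)[0];h.append(p);print('hole',b[0],b[1],p)
h=np.array(h);print('mid',h.mean(0),np.linalg.norm(h[0]-h[1]),np.degrees(np.arctan2(*(h[0]-h[1])[[1,0]])))
print('plate z',np.nanmedian(X[180:200,225:240,2]),np.nanmedian(X[130:135,280:290,2]))
rib=fill&(X[...,2]>31);p=X[rib];print('rib',len(p),cv2.minAreaRect(p[:,:2].astype(np.float32)),np.median(p[:,2]))
plan([562,-204,60],3.208)
```

```text
[255.58669065 178.23729017] 8340 ((561.2603149414062, -205.25125122070312), (112.79080200195312, 68.95399475097656), 3.6299829483032227)
hole [255.79569892 138.83870968] 93 [ 521.16311681 -207.6154628     8.        ]
hole [255.32835821 220.85074627] 67 [ 600.52941711 -202.76598973    8.        ]
mid [ 560.84626696 -205.19072626    8.        ] 79.51431954573596 -176.50343633261727
plate z 7.659775157751227 7.504667382455722
rib 884 ((560.44091796875, -204.80360412597656), (47.48120880126953, 13.670428276062012), 3.5666584968566895) 37.567244176293
clock 2.8 pos [ 562.8 -203.   150.4] rot [ 3.1412e+00 -3.0000e-04 -3.0726e+00] F [ 0.1 -0.2  0.2] gap 93.88229748418654
tool delta [ 0.8 -1.  90.4] twist 0.003
```

Run:
```python
from h import *
optics.camera('top')
plan([561,-205.2,32],3.204)
```

```text
clock 2.85 pos [ 562.9 -202.8  150.6] rot [ 3.1414 -0.     -3.0722] F [-0.6 -0.5 -0.2] gap 93.96715168343471
tool delta [  2.   -2.3 118.6] twist 0.007
```

Request:
jog_arm(
  deltas="2 -2 12 0.007 60; 2 -2 27 0.007 40; 2 -2 45 0.007 40; 2 -2 63 0.007 40; 2 -2 80 0.007 40; 2 -2 95 0.007 40; 2 -2 106 0.007 40; 2 -2 114 0.007 40; 2 -2 118 0.007 40; 2 -2 118 0.007 40",
)

```text
clock: 4.1
eef_pos: [561.1, -206.5, 32.5]
eef_rot: [-3.142, 0.0, -3.08]
wrist_force: [0.2, -0.1, 0.0]
finger_gap: 40.2
```

Run:
```python
from h import *
s=manip.read_state();im,d=optics.camera('wrist');save('w3',im);np.savez('pics/w3.npz',im=im,d=d,T=toolT(s))
plan([561,-205.2,23],3.204)
```

```text
clock 4.15 pos [ 561.1 -206.6   32.7] rot [-3.1414e+00  4.0000e-04 -3.0804e+00] F [ 0.2 -0.7 -0.2] gap 40.20194376949666
tool delta [0.1 1.4 9.7] twist -0.001
```

View pics/w3.png

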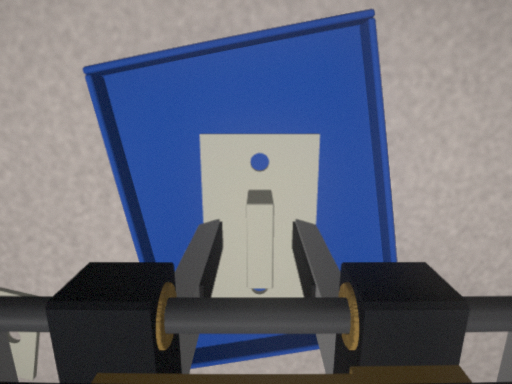

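Run:
```python
from nest import *
im,hsv,X,c,T=run('pics/w3.npz')
blue=(cv2.inRange(hsv,(105,100,30),(130,255,255))>0)
sub=np.zeros((384,512),bool);sub[145:180,235:285]=1
for b in blobs(blue&sub,50,900):
    p=onz(c,[b[0]],8,T)[0];q=np.linalg.inv(T)@np.r_[p,1];print(b[0],b[1],p,'tool',q)
# plate top edge
g=im[...,0].astype(int)
for col in (215,300): 
    r=np.argmax(g[110:160,col]>70)+110; p=onz(c,[(col,r)],8,T)[0];print(r,np.linalg.inv(T)@np.r_[p,1])
```

```text
[259.1826087  161.41304348] 230 [ 520.96443466 -207.79142681    8.        ] tool [40.09690894  1.18174359 24.48842336  1.        ]
133 [ 56.28760343 -23.74664759  24.48851472   1.        ]
133 [56.2749495  24.17022836 24.48480549  1.        ]
```

Request:
jog_arm(
  deltas="0 1.2 2 0 40; 0 1.2 4 0 40; 0 1.2 6 0 40; 0 1.2 7.5 0 40; 0 1.2 8.5 0 40; 0 1.2 9 0 40; 0 1.2 9.5 0 40; 0 1.2 10 0 40; 0 1.2 10 0 40; 0 1.2 10 0 40",
  squeeze=40,
)

```text
clock: 5.4
eef_pos: [560.9, -205.3, 22.5]
eef_rot: [3.142, -0.0, -3.08]
wrist_force: [0.1, -0.3, 0.5]
finger_gap: 39.7
```

Request:
jog_arm(
  deltas="0 0 0.3 0 40; 0 0 0.5 0 40; 0 0 0.7 0 40; 0 0 0.7 0 40; 0 0 0.7 0 0; 0 0 0.7 0 0; 0 0 0.7 0 0; 0 0 0.7 0 0; 0 0 0.7 0 0; 0 0 0.7 0 0",
)

```text
clock: 6.65
eef_pos: [561.3, -205.4, 22.3]
eef_rot: [-3.141, 0.001, -3.08]
wrist_force: [-0.0, 0.9, 5.6]
finger_gap: 13.9
```

Request:
jog_arm(
  deltas="0 0 -4 0 0; 0 0 -14 0 0; 0 0 -28 0 0; 0 0 -45 0 0; 0 0 -63 0 0; 0 0 -82 0 0; 0 0 -100 0 0; 0 0 -115 0 0; 0 0 -123 0 0; 0 0 -128 0 0",
)

```text
clock: 7.9
eef_pos: [560.8, -205.3, 150.0]
eef_rot: [3.141, -0.0, -3.08]
wrist_force: [-0.5, 0.9, -1.6]
finger_gap: 13.7
```

Run:
```python
from h import *
s=manip.read_state();im,d=optics.camera('wrist');save('w4',im);np.savez('pics/w4.npz',im=im,d=d,T=toolT(s))
plan([497.2,164.5,150],3.438)
```

```text
clock 7.95 pos [ 561.  -205.3  150.4] rot [-3.1414e+00  3.0000e-04 -3.0804e+00] F [-0.   0.4 -1.8] gap 13.7142481427196
tool delta [4.10e+01 3.73e+02 3.00e-01] twist -0.235
```

View pics/w4.png

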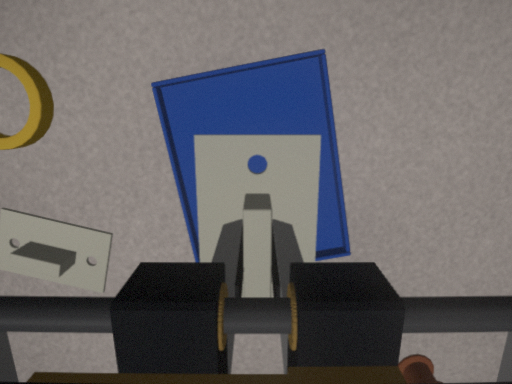

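Request:
jog_arm(
  deltas="4 25 0 -0.015 0; 8 62 0 -0.04 0; 12 104 0 -0.065 0; 17 150 0 -0.095 0; 22 196 0 -0.125 0; 27 242 0 -0.155 0; 31 286 0 -0.18 0; 36 325 0 -0.205 0; 39 355 0 -0.225 0; 41 373 0 -0.235 0",
)

```text
clock: 9.2
eef_pos: [496.7, 165.6, 149.4]
eef_rot: [3.142, -0.001, -2.844]
wrist_force: [0.2, 0.3, -2.2]
finger_gap: 13.9
```

Request:
jog_arm(
  deltas="0 0 0 0 0; 0 0 0 0 0; 0 0 0 0 0; 0 0 0 0 0; 0 0 0 0 0; 0 0 0 0 0; 0 0 0 0 0; 0 0 0 0 0; 0 0 0 0 0; 0 0 0 0 0",
)

```text
clock: 10.45
eef_pos: [497.1, 164.5, 149.7]
eef_rot: [3.142, -0.0, -2.845]
wrist_force: [0.3, -2.0, -2.1]
finger_gap: 13.7
```

Run:
```python
from h import *
s=manip.read_state();im,d=optics.camera('wrist');save('w5',im);np.savez('pics/w5.npz',im=im,d=d,T=toolT(s))
plan([497.2,164.5,150],3.438)
im2,d2=optics.camera('scene');save('s5',cv2.resize(im2[100:220,220:380],None,fx=4,fy=4,interpolation=cv2.INTER_CUBIC))
```

```text
clock 10.5 pos [497.1 164.5 149.7] rot [-3.1416 -0.     -2.8453] F [-0.7  0.8 -0.6] gap 13.724938010917107
tool delta [-0.  -0.  -0.3] twist -0.0
```

View pics/w5.png

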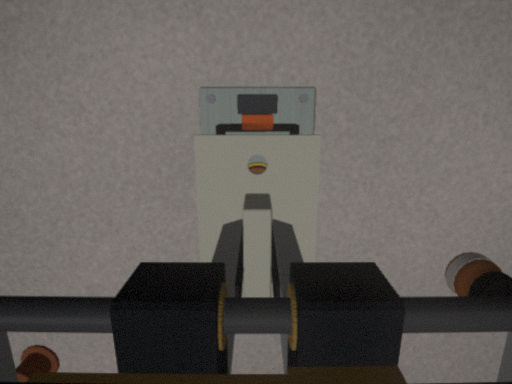

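View pics/s5.png

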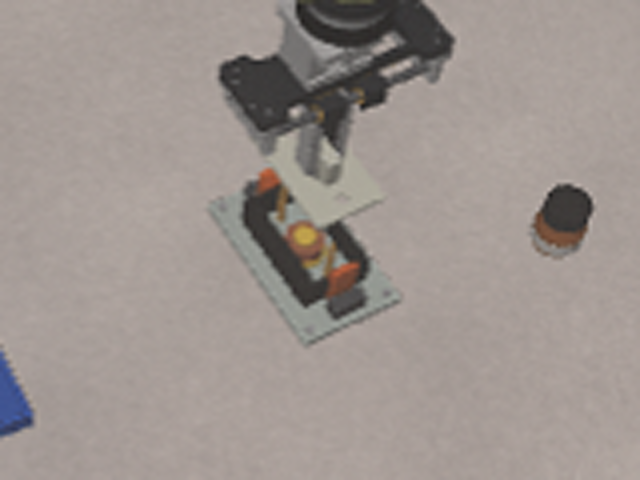

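```bash
cat > rel.py <<'E'
from nest import *
def tool(T,P): return (np.c_[P,np.ones(len(P))]@np.linalg.inv(T).T)[:,:3]
def cross(g,line,thr,rise):
    # subpixel first crossing along 1D array
    for i in range(len(line)-1):
        a,b=line[i],line[i+1]
        if (rise and a<thr<=b) or (not rise and a>=thr>b): return i+(thr-a)/(b-a)
E
python3 - <<'E'
from rel import *
im,hsv,X,c,T=run('pics/w5.npz'); g=cv2.GaussianBlur(im.max(2),(3,3),0).astype(float)
print('rim line col 225/290', g[112:140,225].astype(int), g[112:140,292].astype(int))
print('row130', g[130,195:320].astype(int))
# rim end edge (z=40)
for col in (225,230,285,292):
    r=cross(g,g[112:135,col],70,False)+112
    print('rim end',col,r,tool(T,onz(c,[(col,r)],40,T))[0][:2])
for row in (130,):
    l=cross(g,g[row,205:230],70,False)+205; r=cross(g,g[row,290:310],70,True)+290
    a=tool(T,onz(c,[(l,row),(r,row)],40,T))[:,:2];print('rim sides',l,r,a.tolist(),a.mean(0))
org=cv2.inRange(hsv,(3,170,80),(14,255,255))>0;org[135:]=0
for b in blobs(org,30,3000):
    print('org',b[0],b[1],np.nanpercentile(X[b[2]][:,2],95),tool(T,onz(c,[b[0]],59,T))[0])
m=(im.max(2)>85)&(hsv[...,1]>0)
# cover edges
zc=T[2,3]-14
for row in (150,180): print('row',row,g[row,188:200].astype(int),g[row,312:326].astype(int))
bl=np.zeros((384,512),bool);bl[150:180,243:272]=1
hole=bl&(g<np.median(g[140:150,220:300])-12)
print(np.median(g[140:150,220:300]))
save('w5c',cv2.resize(im[80:190,185:330],None,fx=5,fy=5,interpolation=cv2.INTER_CUBIC))
# from w1
im,hsv,X,c,T=run('pics/w1.npz'); g=cv2.GaussianBlur(im.max(2),(3,3),0).astype(float)
ee=[]
for col in (228,234,285,291):
    t=cross(g,g[112:135,col],70,False)+112; bt=cross(g,g[230:260,col],70,True)+230
    a=onz(c,[(col,t),(col,bt)],40,T);print('w1 ends',t,bt,np.linalg.norm(a[0]-a[1]),a.mean(0)[:2]);
for row in (140,180,220):
    l=cross(g,g[row,215:240],70,False)+215; r=cross(g,g[row,287:310],70,True)+287
    a=onz(c,[(l,row),(r,row)],40,T);print('w1 sides',l,r,np.linalg.norm(a[0]-a[1]),a.mean(0)[:2])
E
```

```text
rim line col 225/290 [114 113 114 114 113 113 113 114 115 115 107  85  56  38  33  33  33  34
  37  48  63  75  89 109 125 131 131 131] [116 116 115 115 114 114 114 115 116 115 106  81  51  37  33  32  31  32
  33  33  33  42  68 102 124 130 131 131]
row130 [123 123 124 125 123 119 116 115 115 114 115 115 114 111 111 113 115 115
 114 108  88  58  39  34  33  34  35  34  33  34  37  41  43  43  42  42
  42  41  41  43  43  41  41  43  42  42  47  57  64  67  68  68  68  68
  68  69  68  68  68  69  68  68  68  67  67  68  68  67  67  68  70  71
  72  72  72  73  69  61  52  48  47  46  47  47  48  47  47  47  47  47
  47  47  47  46  42  35  32  33  34  33  34  35  37  53  83 105 111 113
 113 113 114 116 115 115 115 114 112 107 102 107 118 123 123 122 122]
rim end 225 123.51724137931035 [ 57.27746498 -26.26943366]
rim end 230 123.4074074074074 [ 57.36020106 -22.20622787]
rim end 285 123.36666666666667 [57.37999182 22.4413569 ]
rim end 292 123.36666666666667 [57.38386805 28.12574203]
rim sides 215.6 298.56666666666666 [[52.0882048529017, -34.063711306135744], [52.0690075090875, 33.6160
[... 320 characters left out ...]
 129 130 129 129 131 131 129 129 128 128 128 128 128]
130.0
w1 ends 122.41379310344827 239.45454545454547 113.00938351438651 [505.04329402 135.8210139 ]
w1 ends 122.34482758620689 239.48387096774195 113.08189003921126 [503.39551911 141.23287534]
w1 ends 122.21875 239.27586206896552 112.9740930108401 [489.35816174 187.19532447]
w1 ends 122.21212121212122 239.24137931034483 112.96312079314352 [487.70437412 192.60334079]
w1 sides 222.46666666666667 296.57142857142856 67.58802214554423 [457.48165758 152.43048623]
w1 sides 223.63333333333333 295.55172413793105 67.55056025434182 [493.19710608 163.3394737 ]
w1 sides 224.92592592592592 294.62068965517244 67.52660152688969 [531.09966826 175.02722604]
```

View pics/w5c.png

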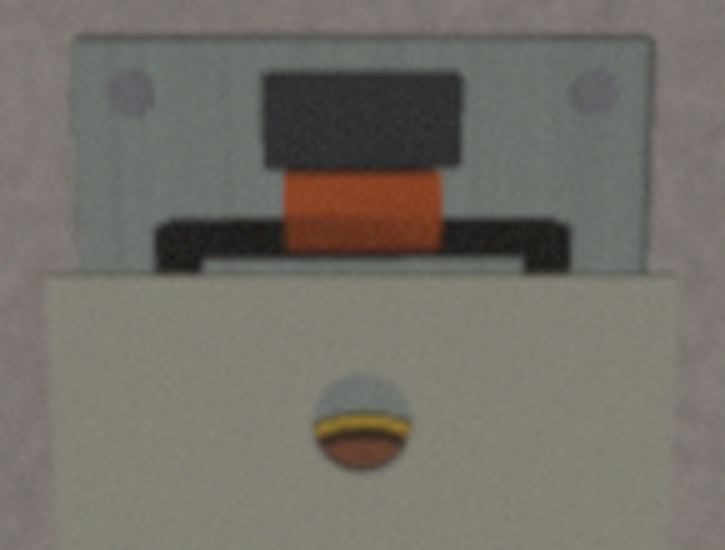

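Run:
```python
from rel import *
im,hsv,X,c,T=run('pics/w5.npz'); g=cv2.GaussianBlur(im.max(2),(3,3),0).astype(float)
z=T[2,3]-14
f=lambda pts:tool(T,onz(c,pts,z,T)).round(2)
print(f([(257.4-.4,164.6-.4),(257,135),(194.2,150),(321.2,150),(257,134.3)]))
print(g[130:140,205:300:20].astype(int))
# hole mask by colour vs plate
lab=cv2.cvtColor(im,cv2.COLOR_RGB2LAB).astype(float);ref=np.median(lab[140:150,215:300].reshape(-1,3),0)
m=(np.linalg.norm(lab-ref,axis=2)>9)&(np.mgrid[0:384,0:512][0]>150)&(np.mgrid[0:384,0:512][0]<180)&(abs(np.mgrid[0:384,0:512][1]-257)<15)
m=cv2.morphologyEx(m.astype(np.uint8),cv2.MORPH_CLOSE,np.ones((5,5)))
for b in blobs(m,50,900):
    ys,xs=np.where(b[2]);print(b[0],b[1],xs.min(),xs.max(),ys.min(),ys.max(),f([b[0]]))
im4,h4,X4,c,T4=run('pics/w4.npz')
blue=(cv2.inRange(h4,(105,100,30),(130,255,255))>0);blue[:148]=0;blue[180:]=0;blue[:,:240]=0;blue[:,275:]=0
for b in blobs(blue,50,900): print('w4 hole',b[0],b[1],tool(T4,onz(c,[b[0]],T4[2,3]-14,T4)))
plan([496.3,164.3,100],3.4395)
```

```text
[[ 40.31  -0.21  14.  ]
 [ 56.06  -0.2   14.  ]
 [ 48.08 -34.08  14.  ]
 [ 48.06  34.41  14.  ]
 [ 56.43  -0.2   14.  ]]
[[115  37  68  70  47]
 [114  48  70  75  75]
 [114  63  90  95  99]
 [111  75 104 106 108]
 [109  89 107 107 109]
 [117 109 116 115 116]
 [126 125 126 126 125]
 [129 131 129 130 129]
 [130 131 130 131 130]
 [130 131 131 130 130]]
[256.96352584 164.73556231] 329 247 267 155 174 [[40.01 -0.23 14.  ]]
w4 hole [256.89015152 163.67045455] 264 [[40.59819586 -0.27038216 14.00747778]]
clock 10.55 pos [497.2 164.5 149.8] rot [-3.1416  0.     -2.8454] F [-0.4 -0.  -1.5] gap 13.72357936444349
tool delta [ 0.9  0.1 49.8] twist -0.002
```

Request:
jog_arm(
  deltas="0.9 0 5 -0.002 0; 0.9 0 12 -0.002 0; 0.9 0 20 -0.002 0; 0.9 0 28 -0.002 0; 0.9 0 36 -0.002 0; 0.9 0 43 -0.002 0; 0.9 0 49 -0.002 0; 0.9 0 53 -0.002 0; 0.9 0 55 -0.002 0; 0.9 0 55 -0.002 0",
)

```text
clock: 11.8
eef_pos: [496.3, 164.2, 94.7]
eef_rot: [3.142, -0.0, -2.843]
wrist_force: [0.6, 1.5, -1.8]
finger_gap: 13.6
```

Run:
```python
from rel import *
s=manip.read_state();im,d=optics.camera('wrist');np.savez('pics/w6.npz',im=im,d=d,T=toolT(s))
save('w6',cv2.resize(im[80:190,185:330],None,fx=5,fy=5,interpolation=cv2.INTER_CUBIC))
im,hsv,X,c,T=run('pics/w6.npz'); g=cv2.GaussianBlur(im.max(2),(3,3),0).astype(float)
print(g[95:136,225].astype(int))
lab=cv2.cvtColor(im,cv2.COLOR_RGB2LAB).astype(float);ref=np.median(lab[140:150,215:300].reshape(-1,3),0)
m=(np.linalg.norm(lab-ref,axis=2)>9);m[:150]=0;m[180:]=0;m[:,:242]=0;m[:,272:]=0
m=cv2.morphologyEx(m.astype(np.uint8),cv2.MORPH_CLOSE,np.ones((5,5)))
for b in blobs(m,50,900):
    print('hole',b[0],b[1],tool(T,onz(c,[b[0]],T[2,3]-14,T)))
hi=(X[...,2]>55)&(X[...,2]<74)&(m>0)
for b in blobs(hi,3,900):
    p=X[b[2]];i=np.argmax(p[:,2]);print('pin',b[0],b[1],p[i],tool(T,p[i:i+1]),tool(T,onz(c,[b[0]],69,T)))
org=cv2.inRange(hsv,(3,170,80),(14,255,255))>0;org[135:]=0
for b in blobs(org,30,3000):
    print('org',b[0],b[1],np.nanpercentile(X[b[2]][:,2],95),tool(T,onz(c,[b[0]],59,T))[0])
plan([496.3,164.3,88],3.4395)
```

```text
[113 113 113 114 114 113 112 113 113 113 112 111 111 112 113 113 113 113
 113 112 112 113 114 113 112 113 114 113 112 112 112 112 103  79  49  35
  33  35  44  69 103]
hole [256.91495601 164.24046921] 341 [[40.28588162 -0.25820673 14.00083001]]
pin [257.75182482 160.13138686] 137 [458.3730401  151.74004219  71.09870976] [[39.92561371 -0.79320184 23.63836982]] [[40.67048925  0.21306234 25.73709793]]
org [257.37241379 125.32068966] 580 60.04301696253458 [ 5.99303830e+01 -2.36796387e-03  3.57374945e+01]
clock 11.85 pos [496.4 164.3  94.9] rot [-3.1416e+00  2.0000e-04 -2.8434e+00] F [-0.4 -0.5 -1.8] gap 13.793300941621036
tool delta [0.1 0.1 6.9] twist 0.0
```

View pics/w6.png

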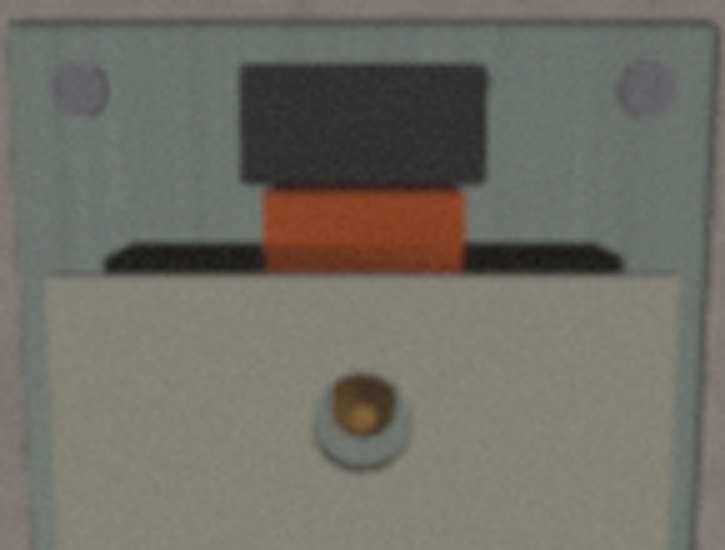

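Run:
```python
from rel import *
z=np.load('pics/w6.npz');T=z['T'];c=optics.get_calibration('wrist');im=z['im']
for v in (161.5,162,162.5): print(tool(T,onz(c,[(257.3,v)],70,T)).round(2))
print(im[153:176,247:268,0])
```

```text
[[40.03 -0.05 24.74]]
[[39.74 -0.05 24.74]]
[[39.45 -0.05 24.74]]
[[131 130 130 132 130 134 132 132 125 130 129 130 128 129 130 129 132 133
  133 132 131]
 [133 132 130 132 129 133 129 122 117 109 113 117 115 125 130 133 130 130
  132 133 134]
 [131 132 133 129 131 121 107  97  88  80  79  84  88  95 111 121 128 130
  132 133 131]
 [131 127 134 127 119  99  84  75  70  72  64  65  64  71  81  98 116 126
  135 134 133]
 [134 132 129 115 105  85  78  79  74  69  68  61  66  68  65  75  90 116
  126 133 132]
 [133 131 121 112  96  83  82  78  78  69  68  64  69  65  66  65  77 103
  123 133 133]
 [131 126 115 104  98  89  85  85  80  72  71  68  66  69  68  69  72  97
  118 127 133]
 [128 119 110 101 101  90  92  86  83  86  84  79  74  71  69  70  73  98
  109 124 128]
 [129 117 111 104  99  92  93  92  95 101 111 105  98  75  69  69  76  97
  108 118 124]
 [123 115 111 106 100  94  93  97 107 116 123 121 109  86  73  71  83 101
  110 116 122]
 [123 108 110 107 103  95  96 101 111 118 122 125 115  89  75  73  84 105
  111 108 119]
 [121 107 108 106 104  96  94 100 109 119 119 119 110  
[... 313 characters left out ...]
8 104 107 111 113 111 109 106 106 107 111 108 110 107 108 113
  109 115 126]
 [124 114  97 102 110 108 111 109 114 109 108 111 111 109 112 111 109 105
  108 117 131]
 [130 125 103  87 104 110 109 113 112 111 110 112 112 110 108 108 107 103
  112 124 130]
 [133 129 117  98  83  98 103 107 111 114 105 109 111 107 104  97  99 108
  123 131 132]
 [132 129 127 117 101  90  89  95 102 101 102 103 100  93  87  94 108 124
  131 127 134]
 [133 132 129 132 121 111  96  84  84  82  85  88  88  89 100 112 125 133
  132 132 130]
 [131 133 135 132 127 130 124 115 110 103 102 111 115 117 121 130 129 132
  130 130 132]
 [131 129 130 133 133 133 130 129 127 123 128 129 130 130 132 132 132 133
  131 131 134]]
```

Request:
jog_arm(
  deltas="-0.7 0 1 0 0; -0.7 0 3 0 0; -0.7 0 5 0 0; -0.7 0 7 0 0; -0.7 0 9 0 0; -0.7 0 11 0 0; -0.7 0 13 0 0; -0.7 0 15 0 0; -0.7 0 17 0 0; -0.7 0 17 0 0",
)

```text
clock: 13.1
eef_pos: [496.9, 164.4, 77.6]
eef_rot: [3.142, -0.0, -2.843]
wrist_force: [-0.1, 0.1, -1.1]
finger_gap: 13.8
```

Run:
```python
from rel import *
s=manip.read_state();im,d=optics.camera('wrist');np.savez('pics/w7.npz',im=im,d=d,T=toolT(s))
save('w7',cv2.resize(im[80:190,185:330],None,fx=5,fy=5,interpolation=cv2.INTER_CUBIC))
print(s['wrist_force'],s['moment'],s['eef_pos'],s['eef_rot'])
```

```text
[-0.12119454  0.148359   -1.08533553] [ 0.03333892 -0.00468095  0.01077466] [496.90623628 164.42047663  77.6069538 ] [ 3.14157088e+00 -2.31334694e-04 -2.84340960e+00]
```

View pics/w7.png

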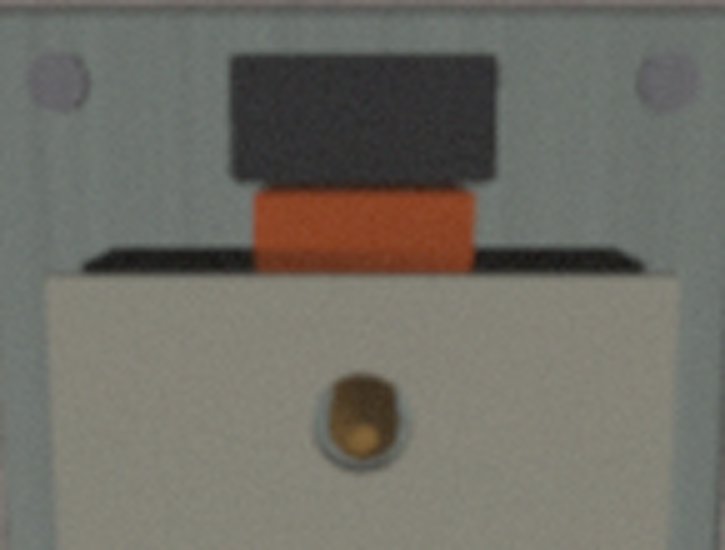

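Request:
jog_arm(
  deltas="0 0 1 0 0; 0 0 2 0 0; 0 0 3 0 0; 0 0 4 0 0; 0 0 5 0 0; 0 0 6 0 0; 0 0 6.5 0 0; 0 0 7 0 0; 0 0 7.5 0 0; 0 0 7.5 0 0",
)

```text
clock: 14.4
eef_pos: [497.4, 164.5, 70.9]
eef_rot: [-3.142, 0.001, -2.843]
wrist_force: [-0.2, -0.5, 6.5]
finger_gap: 13.6
```

Request:
jog_arm(
  deltas="0 0 0.7 0 0; 0 0 1.4 0 0; 0 0 2.1 0 0; 0 0 2.8 0 0; 0 0 3.5 0 0; 0 0 4.2 0 0; 0 0 5 0 0; 0 0 6 0 0; 0 0 7 0 0; 0 0 7 0 0",
)

```text
clock: 15.65
eef_pos: [497.0, 164.4, 63.1]
eef_rot: [-3.142, 0.0, -2.843]
wrist_force: [1.4, 1.2, 2.4]
finger_gap: 13.6
```

Request:
jog_arm(
  deltas="0 0 1 0 0; 0 0 2 0 0; 0 0 3 0 0; 0 0 4 0 0; 0 0 4.5 0 0; 0 0 5 0 0; 0 0 5.5 0 0; 0 0 6 0 0; 0 0 6 0 0; 0 0 6 0 0",
)

```text
clock: 16.9
eef_pos: [496.7, 164.4, 58.3]
eef_rot: [-3.142, -0.0, -2.843]
wrist_force: [-12.0, -4.1, 19.7]
finger_gap: 13.9
```

Run:
```python
from rel import *
s=manip.read_state();im,d=optics.camera('wrist');np.savez('pics/w8.npz',im=im,d=d,T=toolT(s))
save('w8',cv2.resize(im[60:230,155:360],None,fx=3.5,fy=3.5,interpolation=cv2.INTER_CUBIC))
print(s['wrist_force'],s['moment'],s['eef_pos'],s['eef_rot'])
```

```text
[-11.99145935  -4.09487509  19.67091847] [-0.53108393  1.84107753 -0.05240495] [496.73446418 164.37042034  58.29683003] [-3.14152965e+00 -3.83018958e-04 -2.84333431e+00]
```

View pics/w8.png

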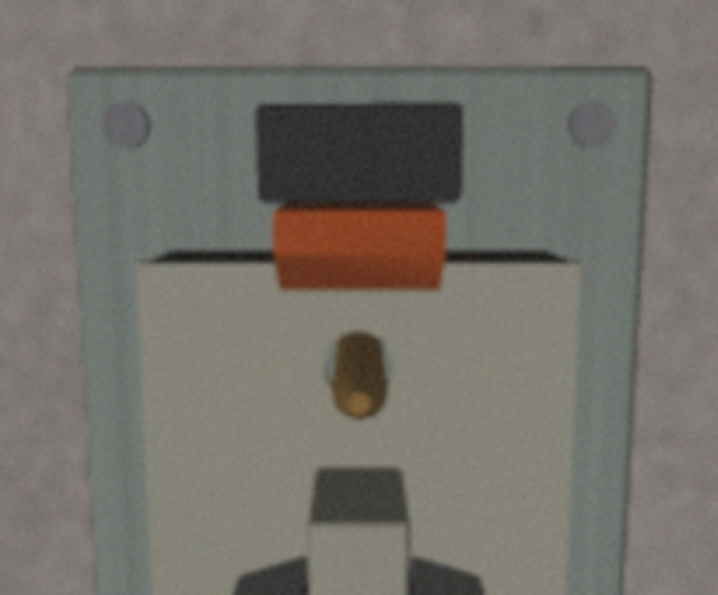

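Request:
jog_arm(
  deltas="0.1 0 0 0 0; 0.2 0 0 0 0; 0.3 0 0 0 0; 0.4 0 0 0 0; 0.5 0 0 0 0; 0.6 0 0 0 0; 0.6 0 0 0 0; 0.6 0 0 0 0; 0.6 0 0 0 0; 0.6 0 0 0 0",
)

```text
clock: 18.2
eef_pos: [496.7, 164.4, 58.3]
eef_rot: [-3.142, 0.001, -2.843]
wrist_force: [-6.9, -1.3, 13.9]
finger_gap: 13.5
```

Run:
```python
from rel import *
s=manip.read_state();print(s['wrist_force'],s['moment'],s['eef_pos'],s['eef_rot'])
im,d=optics.camera('scene');t,d2=optics.camera('top');np.savez('pics/s9.npz',im=im,d=d,t=t,dt=d2)
a=cv2.resize(im[125:195,260:340],(480,420),interpolation=cv2.INTER_CUBIC)
b=cv2.resize(t[195:275,160:220],(315,420),interpolation=cv2.INTER_CUBIC)
save('s9',np.hstack([a,b]))
```

```text
[-6.88643662 -1.3040858  13.86769013] [-0.25009024  1.0123199  -0.00995675] [496.69630386 164.3783648   58.2915551 ] [-3.14154244e+00  1.05474211e-03 -2.84332960e+00]
```

View pics/s9.png

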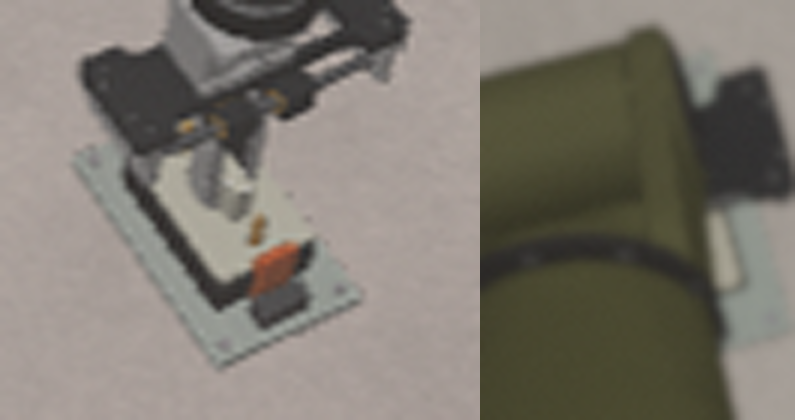

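Request:
jog_arm(
  deltas="0.1 0 0.1 0 0; 0.2 0 0.2 0 0; 0.3 0 0.3 0 0; 0.4 0 0.5 0 0; 0.5 0 0.6 0 0; 0.6 0 0.8 0 0; 0.6 0 1 0 0; 0.6 0 1 0 0; 0.6 0 1 0 0; 0.6 0 1 0 0",
)

```text
clock: 19.55
eef_pos: [496.7, 164.3, 58.3]
eef_rot: [-3.142, 0.003, -2.843]
wrist_force: [-7.9, -1.7, 25.3]
finger_gap: 13.8
```

Run:
```python
from rel import *
s=manip.read_state();print(s['wrist_force'],s['moment'],s['eef_pos'],s['eef_rot'])
im,d=optics.camera('wrist');np.savez('pics/w9.npz',im=im,d=d,T=toolT(s))
im,hsv,X,c,T=run('pics/w9.npz')
save('w9',cv2.resize(im[60:230,155:360],None,fx=3.5,fy=3.5,interpolation=cv2.INTER_CUBIC))
m=lambda a,b,e,f:np.nanmedian(X[a:b,e:f,2]).round(2)
print('plate z L,R,near',m(140,150,200,215),m(140,150,300,312),m(190,205,200,212),m(190,205,302,312),'base',m(90,125,180,190),'bench',m(10,50,200,300))
for i in range(4): optics.camera('top'); print(manip.read_state()['wrist_force'].round(1),manip.read_state()['eef_pos'].round(2))
```

```text
[-7.88602051 -1.73820953 25.33283718] [-0.31383627  1.46903921  0.01685971] [496.72522735 164.3483107   58.26608347] [-3.14150089e+00  2.74956959e-03 -2.84338850e+00]
plate z L,R,near 43.62 43.47 43.63 43.57 base 9.85 bench -0.37
[-8.4 -1.8 24.8] [496.75 164.39  58.3 ]
[-7.9 -1.2 24.8] [496.71 164.35  58.27]
[-8.4 -2.2 25.1] [496.73 164.38  58.28]
[-8.3 -2.1 24.5] [496.71 164.38  58.28]
```

View pics/w9.png

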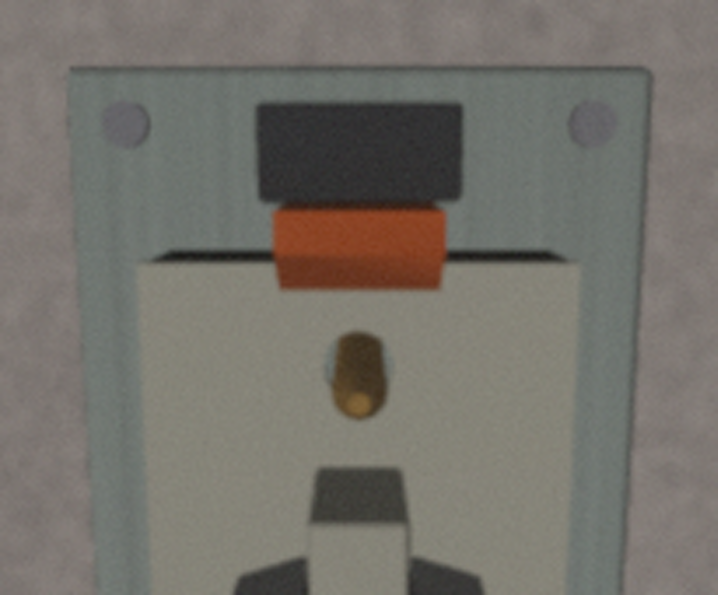

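The cover is home and level, with 25 N down. But the picture shows the pin touching the hole edge on the tool's +x side, and there's about 8 N of side load. I'll ease the press a little, centre the cover, then press again.

Request:
jog_arm(
  deltas="0 0 -0.8 0 0; 0 0 -1.6 0 0; 0.2 0 -1.8 0 0; 0.4 0 -1.8 0 0; 0.6 0 -1.8 0 0; 0.8 0 -1.8 0 0; 0.8 0 -1.8 0 0; 0.8 0 -1.8 0 0; 0.8 0 -1.8 0 0; 0.8 0 -1.8 0 0",
)

```text
clock: 21.05
eef_pos: [496.4, 164.3, 59.0]
eef_rot: [-3.142, 0.004, -2.843]
wrist_force: [3.8, 1.4, 5.2]
finger_gap: 13.9
```

Run:
```python
from rel import *
s=manip.read_state();print(s['wrist_force'],s['moment'],s['eef_pos'],s['eef_rot'])
im,d=optics.camera('wrist');np.savez('pics/w10.npz',im=im,d=d,T=toolT(s))
save('w10',cv2.resize(im[60:230,155:360],None,fx=3.5,fy=3.5,interpolation=cv2.INTER_CUBIC))
```

```text
[3.76492281 1.42264577 5.19080952] [ 0.33990359 -0.6561637   0.01582676] [496.42207778 164.25504445  58.96520829] [-3.14153982  0.00388546 -2.84343922]
```

View pics/w10.png

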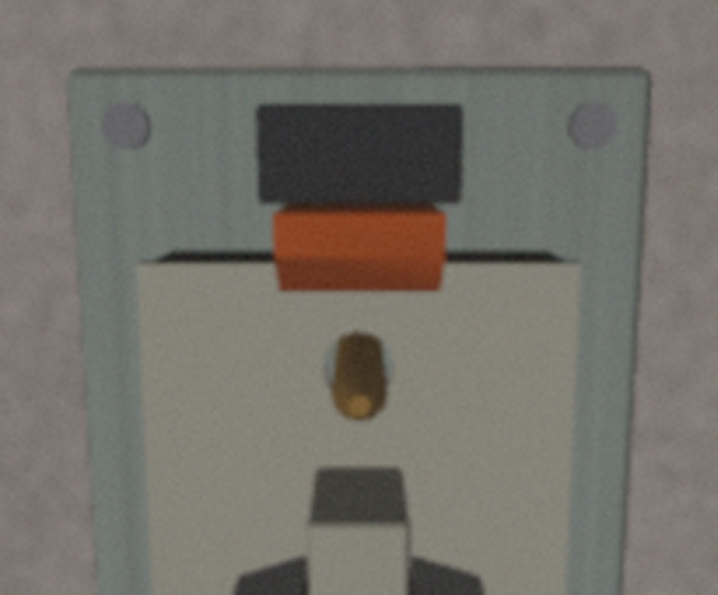

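Request:
jog_arm(
  deltas="-0.1 0 0.4 0 0; -0.2 0 0.8 0 0; -0.2 0 1.2 0 0; -0.2 0 1.6 0 0; -0.2 0 2 0 0; -0.2 0 2.3 0 0; -0.2 0 2.5 0 0; -0.2 0 2.5 0 0; -0.2 0 2.5 0 0; -0.2 0 2.5 0 0",
)

```text
clock: 22.35
eef_pos: [496.6, 164.3, 58.3]
eef_rot: [-3.141, 0.004, -2.843]
wrist_force: [-9.0, -2.0, 31.6]
finger_gap: 13.7
```

Run:
```python
from rel import *
s=manip.read_state();print(s['wrist_force'],s['moment'],s['eef_pos'],s['eef_rot'])
im,d=optics.camera('wrist');np.savez('pics/w11.npz',im=im,d=d,T=toolT(s))
im,hsv,X,c,T=run('pics/w11.npz')
m=lambda a,b,e,f:np.nanmedian(X[a:b,e:f,2]).round(2)
print('plate z',m(140,150,200,215),m(140,150,300,312),m(190,205,200,212),m(190,205,302,312),'base',m(90,125,180,190),'bench',m(10,50,200,300))
sc,ds=optics.camera('scene');np.savez('pics/s11.npz',im=sc,d=ds)
o=np.load('pics/scene0.npz')['im']
def orgs(i):
    h=cv2.cvtColor(i,cv2.COLOR_RGB2HSV);k=cv2.inRange(h,(3,140,80),(14,255,255))>0;k[:135]=0;k[195:]=0;k[:,:265]=0;k[:,330:]=0
    return [(b[0].round(2),b[1]) for b in blobs(k,5,300)]
print(orgs(o),orgs(sc))
a=cv2.resize(o[155:190,290:325],(400,400),interpolation=cv2.INTER_CUBIC);b=cv2.resize(sc[155:190,290:325],(400,400),interpolation=cv2.INTER_CUBIC)
save('cmp',np.hstack([a,b]))
C=optics.get_calibration('scene')
r17=np.radians(17)
for k in (59,62):
    p=np.array([[496.5+k*np.cos(r17),164.4+k*np.sin(r17),58.]]);q,_=cv2.projectPoints(p,cv2.Rodrigues(C['R'])[0],C['t'],C['intrinsics'],C['dist_coeffs']);print(k,q.ravel())
```

```text
[-9.03847702 -2.00880399 31.6461754 ] [-4.13481714e-01  1.78615132e+00 -1.04871740e-03] [496.55163347 164.28746919  58.29810843] [-3.14143479  0.00395292 -2.84333412]
plate z 43.63 43.61 43.62 43.78 base 9.99 bench -0.31
[(array([287.38, 143.88]), np.int32(24)), (array([305.18, 167.45]), np.int32(11))] [(array([305.08, 167.42]), np.int32(12))]
59 [305.04638531 165.74995139]
62 [305.50376018 166.36829874]
```

View pics/cmp.png

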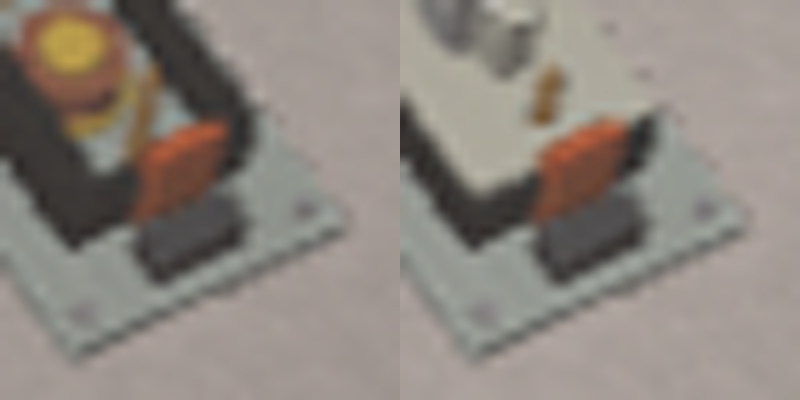

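Request:
jog_arm(
  deltas="0 0 -0.2 0 0; 0 0 -0.4 0 0; 0 0 -0.6 0 0; 0 0 -0.6 0 0; 0 0 -0.6 0 0; 0 0 -0.6 0 0; 0 0 -0.6 0 0; 0 0 -0.6 0 0; 0 0 -0.6 0 0; 0 0 -0.6 0 0",
)

```text
clock: 23.7
eef_pos: [496.5, 164.3, 58.3]
eef_rot: [-3.141, 0.004, -2.843]
wrist_force: [-5.0, -1.1, 22.8]
finger_gap: 13.8
```

Run:
```python
from rel import *
s=manip.read_state();print(s['clock'],s['wrist_force'],s['eef_pos'],s['eef_rot'],s['finger_gap'])
if s['wrist_force'][2]>18 and abs(s['eef_pos'][2]-58.3)<0.5: print(workorder.sign_off())
```

```text
23.7 [-4.99089071 -1.1020762  22.81953088] [496.52314845 164.29471705  58.29902179] [-3.14148124  0.00377482 -2.84337081] 13.792533648308527
the job is handed in; nothing more can be done
None
```

I took the white cover from the tray (the farthest left of the three alike), lowered it over both pins and pressed it down past the catches. I handed the job in at 23.7 s with the arm still holding it down. No verdict came back.

**Last checks**
- **Seating:** the TCP height is 58.3 mm, exactly what a fully home cover should give. The plate's top face reads about 43.6–43.8 mm; the bench reads 0.3 mm low, so that is about 44 mm, and level.
- **Holding force:** it pushes down with about 23 N. The strip needs 8 N to be squeezed level.
- **Catches:** the wrist camera shows the -x catch over the plate. In the scene view the +x catch is at its rest position to within 0.1 px.
- **Other items:** I never reached for the tape, the bobbin or the jar. I took no separate last picture of them.

**What disagreed**
- **Position along the pins:** the rim measurement and the view of the pin through the hole differed by about 1 mm. I followed the pin view, and a pin then touched a hole edge with about 12 N of side load.
- **Correction:** I eased the press once, which let the cover rise about 0.7 mm, then centred it and pressed home again. About 5 N of side load and 0.004 rad of tool tilt remain.

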